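# Hook the wax tin forward over the chalk line

## Robot

A 6-joint arm with a two-finger parallel gripper is mounted at the origin on a cart in front of the work surface, level with it; the furniture and walls round the work are solid. World frame = base frame: x ahead of the robot, y to its left, z up, the work surface at z = 0. Lengths are in m, angles in rad, forces in N, time in s.
With the tool pointing down it reaches from about 0.225 to 0.875 m from the base axis. Payload 3.4 kg.
Tool frame: the origin (TCP) lies on the centre line of the jaws, within the pads' length; the fingertips stand 22 mm ahead of it and the grasp point (between the pads) lies 3 mm ahead of it (r.tcp_to_tips is the distance from the TCP to the fingertips, in m); x points along the fingers, z is the direction in which the jaws open and shut, and the axes are right-handed (so a half turn about x gives the same grasp; the last joint's range is limited). The gripper opens to 85 mm and grips with 20 to 120 N. Pads are 22 mm wide; open, the fingers measure 114 mm over their backs; the gripper's body (76 mm by 85 mm) begins 54 mm behind the grasp point. The pads swing forward as they close: fully open they stand 13 mm farther back than shut.
Start: joints at [-1.236, 0.276, 1.505, -0, 1.361, -0.121], TCP at [0.253, -0.516, 0.253] pointing down, gripper open.
Joint ranges: [-2.89, 2.89], [-0.75, 2.08], [0.22, 2.7], [-1.18, 4.32], [0.11, 2.71], [-2.7, 2.7]. Speed limits (rad/s): [2.57, 2.57, 3.14, 3.14, 3.14, 3.14].

## Interface

Orientations are given as a rotation vector (axis times angle).
In Python, from workcell import r, imaging, ticket gives the robot as it stands. The module is installed in compiled form; this text tells all that it offers.
- The arm moves only by the tool jog_arm, never from a script. Its argument "deltas" is a list of rows, each a list of 3 entries, a list of its own where there are three numbers: the turn, a rotation vector about the tool's x, y, z in units of 5 degrees (1.0 is 5 degrees), then the shift along the tool's x, y, z in units of 50 mm (1.0 is 50 mm), then the finger opening in mm, from 0 to 85.4. A call has 1 to 20 rows; each row shifts and turns the commanded pose from where the row before left it, along the tool's axes as they then stand; what a row does not reach is not made up. A row lasts 1/10 s, in which the tool goes at most 50 mm and 8.59 degrees, less where a joint would pass 70% of its speed; a pose out of reach is approached as far as the arm can. A call is refused whole if a number of a shift passes 1 or a number of a turn 1, either way. A call with a gripper value outside its range is refused whole. The fingers move at their own pace and stop on an object; "grip_force" is the grip in N (left out, the last holds). Time passes only in rows, so rows that do not move let the fingers close. It gives the time, the measured TCP pose, the force and the opening at its end, in the units of the state.
- r.sense(): the state, without advancing time (a new reading comes with each control period).
- imaging.read_camera(name): name is "scene" or "top"; returns the picture (480x640x3 uint8, red, green, blue); there is no depth.
- imaging.camera_params(name): a dict with "fx", "fy", "cx", "cy" (pixels), "xyz" and "attitude" of the camera in the world. Camera axes: x right, y up, looking along -z (the intrinsics and any distortion apply to the point x, -y, -z); pixel columns grow to the right and rows downward; lengths in m; the calibration is good to about 2 mm. A picture is of the moment at which its call begins. camera_params takes no time and is no camera call.
- ticket.hand_in(): hands the job in, once; it reports no verdict.
The state is a dict: "clock": time; "joint_pos": joint angles; "joint_velocities": joint speeds; "joint_torque": joint torques, N m; "eef_pos": TCP position; "tcp_rot": TCP orientation; "contact_force": force on the tool from outside, world axes, zero at the start; "ft_torque": the same for the moment, N m; "grip_width": finger opening in m.
Only numpy, scipy, OpenCV 4.12 (cv2) and the standard library are available. Lean on these libraries where they do the work, as an engineer would, in place of code of your own. Each camera call takes 0.05 s, during which the arm holds its last target. There are 200 camera calls.

## Task

The wax tin, the low closed round tin in the row at the back of the bench, stands too far away: pick up the reach hook, put its loop behind the tin and drag the tin along the bench until all of it is on the near side of the chalk line. Then lift the hook off the tin and lay it flat on the bench, clear of the tin, and let go. Keep the gripper and arm off the tin, keep it flat on the bench all the time, and do not disturb the taller open nail tin.

Things in the scene. Friction and masses are not known exactly. Their poses are not given: they have to be found in the camera images.
- hook_grip (a point): (Sizes in mm.) Grip point of the reach hook, a flat-lying J-shaped tool (0.2 kg): wooden handle 140 long, 26 wide, 34 high, then a 10 thick steel rod with a loop. Point: mid-width, half-way up the handle (17 above the bench as it lies), 40 behind its front end. Axes: x along the handle to the loop, y left, z up. Undersides of handle and rod are level, so the rod's axis runs 11 below this point.
- wax_tin_mid (a point): (Sizes in mm.) Wax tin: low closed round brass-coloured tin, 67 diameter, 36 high, 0.08 to 0.17 kg, loose on the bench in the row of three round things at the back, some 160 apart; the others are the taller open nail tin and a flat roll of tape, and which stands where varies. Point at its centre, 18 above its underside; z up.
- nail_tin_mid (a point): (Sizes in mm.) Nail tin, a bystander: open grey tin of nails, 76 diameter, 87 high, standing loose in the same row. Point at its centre, half-way up; z up.
- chalk_line_mid (a point): (Sizes in mm.) Straight white chalk line, 500 long and 5 wide, drawn on the bench from left to right in front of the row. Point at the middle of the line, on the bench; its x axis points away from the robot, so the near side is -x.
- hook_loop (a point): (Sizes in mm.) Centre of the hook's loop, 160 ahead (+x) and 50 to the right (-y) of hook_grip, 6 above the tool's underside; axes as hook_grip. The rod runs on along x from the handle, then bends right in a half circle about this point (inner radius 45, outer 55) and back 15. The loop is open on the handle side: a tin in it is pulled by drawing the tool along its own -x.

How it is judged:
On the way, in this order (a step that is already met when the one before it is completed fails the run):
1. the hook has been picked up off the bench (height (world z) of hook_grip above 0.045 m), for 0.1 s.
2. the loop of the hook is round the back of the wax tin, low over the bench, with the tin still behind the chalk line (x of wax_tin_mid in the frame of hook_grip between 0.12 and 0.185 m and y of wax_tin_mid in the frame of hook_grip between -0.075 and -0.025 m and height (world z) of hook_grip below 0.05 m and x of wax_tin_mid in the frame of chalk_line_mid above 0 m), for 0.1 s.
3. the wax tin, still in the loop, has come wholly over the chalk line (x of wax_tin_mid in the frame of chalk_line_mid below -0.032 m and x of wax_tin_mid in the frame of hook_grip between 0.12 and 0.185 m and y of wax_tin_mid in the frame of hook_grip between -0.075 and -0.025 m), for 0.1 s.
At the end, for the whole second after the job is handed in: The whole wax tin is on the near side of the chalk line (2 mm allowance), upright on the bench and at rest; the reach hook lies flat on the bench (within about 7 degrees), at rest, not touching the tin and with the tin outside its loop (x of wax_tin_mid in the frame of chalk_line_mid below -0.032 m and angle between wax_tin_mid's own z axis and vertical below 0.1 rad and height (world z) of wax_tin_mid between 0.012 and 0.025 m and angle between hook_grip's own z axis and vertical below 0.12 rad and height (world z) of hook_grip between 0.008 and 0.027 m and (x of wax_tin_mid in the frame of hook_grip above 0.235 m or x of wax_tin_mid in the frame of hook_grip below 0.09 m or y of wax_tin_mid in the frame of hook_grip above 0.025 m or y of wax_tin_mid in the frame of hook_grip below -0.125 m) and contact force between reach_hook and wax_tin below 0.1 N and linear speed of each of wax_tin, reach_hook below 0.02 m/s).
It fails at once if the gripper or arm touches the wax tin (contact force between any of the fingers, the arm and wax_tin above 0.5 N).
It fails at once if the wax tin is lifted off the bench (10 mm) or tipped (over 15 degrees) (angle between wax_tin_mid's own z axis and vertical above 0.26 rad or height (world z) of wax_tin_mid above 0.03 m).
It fails at once if the nail tin is moved by more than 20 mm (distance of nail_tin_mid from where it was at the start of the episode above 0.02 m).
It also fails if it takes over 48 s, if anything falls off the work surface, if the arm or the gripper's body presses on something with over 40 N, if the wrist force passes 120 N, or if a joint passes its speed limit or range.

## Working session

There is one attempt and no reset: what is moved stays moved. The work goes in short steps, Python scripts to look and compute and a tool call to move; the robot and the scene stay as the last step left them, time stands still between calls to the robot, and variables do not carry over. Pictures are saved under pics/ and viewed, about 8 in all and at most 12, crops included, and the job is handed in when it is done.

Besides the shell and the picture viewer there is one more tool, called as a command line: name --argument value ..., lists and objects as JSON in quotes. jog_arm: Moves the arm, as the interface text tells. Its arguments: {"type":"object","properties":{"deltas":{"type":"array"},"grip_force":{"type":"number"}},"required":["deltas"]}

```bash
mkdir -p pics; python3 - <<'E'
from workcell import r, imaging
import cv2
print(r.sense())
for n in("scene","top"):
    print(imaging.camera_params(n)); cv2.imwrite(f"pics/{n}0.png",imaging.read_camera(n)[:,:,::-1])
E
```

```text
{'clock': 0.0, 'joint_pos': array([-1.23601649e+00,  2.76601645e-01,  1.50608739e+00,  9.93589914e-06,
        1.36070405e+00, -1.21016121e-01]), 'joint_velocities': array([-0.00284394, -0.00080957, -0.00030905,  0.002182  ,  0.00141685,
       -0.00220251]), 'joint_torque': array([ 2.62682352e-04, -4.16771436e+01, -2.45800924e+01, -2.99022554e-05,
        1.08375467e-02, -2.17140456e-05]), 'eef_pos': array([ 0.25293728, -0.51585985,  0.25245411]), 'tcp_rot': array([ 0.86836448,  1.39243204, -0.86649936]), 'contact_force': array([ 0.45593098, -0.58051403,  0.49007299]), 'ft_torque': array([ 0.02120164,  0.03279268, -0.00880382]), 'grip_width': 0.08531496779152264}
{'fx': 503.4196723545499, 'fy': 503.4196723545499, 'cx': 327.75186614500547, 'cy': 245.50144721169858, 'xyz': array([0.20943706, 0.82878637, 0.6273631 ]), 'attitude': array([ 0.29335687, -1.2551718 , -2.39032456])}
{'fx': 486.83636553979943, 'fy': 486.83636553979943, 'cx': 317.5010152856962, 'cy': 240.32956901420982, 'xyz': array([0.47236594, 0.10341898, 0.89502797]), 'attitude': array([ 0.0681737 , -0.08009894, -1.57467804])}
```

View pics/top0.png

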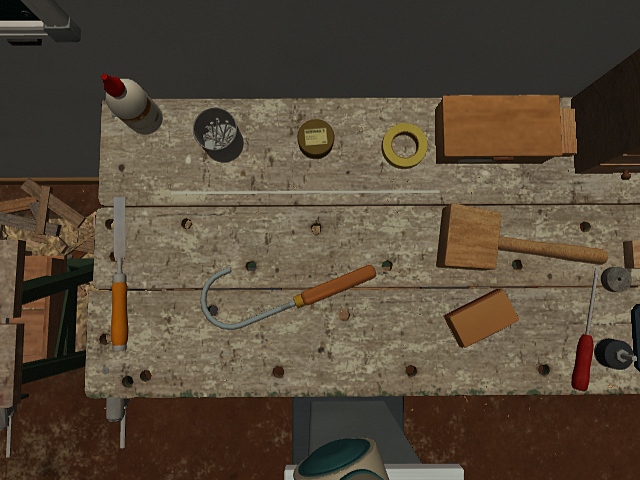

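View pics/scene0.png

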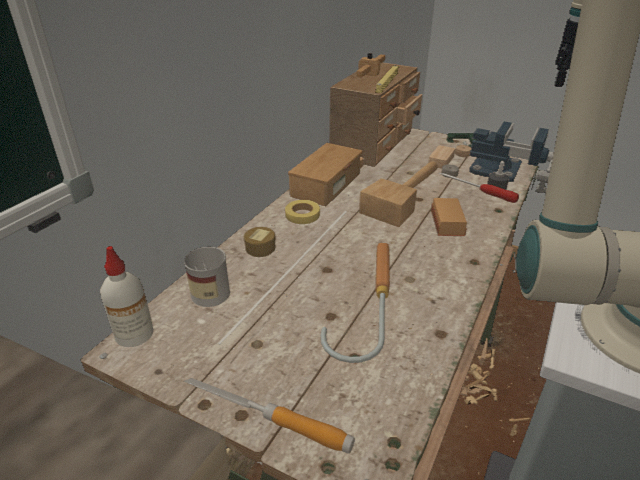

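The top view shows the row at the back: nail tin (216,133), wax tin (316,138), tape (405,146). The chalk line runs (160..440,191). The hook handle runs (375,270)-(300,300), with the loop around (228,298). The scene view shows the same layout.

```bash
cat > h.py <<'E'
import numpy as np, cv2
from scipy.spatial.transform import Rotation as R
from workcell import r, imaging
def ray(n,px,z):
    p=imaging.camera_params(n); px=np.atleast_2d(np.float64(px))
    d=np.c_[(px[:,0]-p["cx"])/p["fx"],-(px[:,1]-p["cy"])/p["fy"],-np.ones(len(px))]
    d=R.from_rotvec(p["attitude"]).apply(d); o=p["xyz"]
    return o+d*((z-o[2])/d[:,2])[:,None]
def proj(n,P):
    p=imaging.camera_params(n); c=R.from_rotvec(p["attitude"]).inv().apply(np.atleast_2d(P)-p["xyz"])
    return np.c_[p["cx"]+p["fx"]*c[:,0]/-c[:,2], p["cy"]-p["fy"]*c[:,1]/-c[:,2]]
def mask(im,lo,hi,box):
    h=cv2.cvtColor(im,cv2.COLOR_RGB2HSV); m=cv2.inRange(h,np.array(lo),np.array(hi))
    k=np.zeros_like(m); x0,y0,x1,y1=box; k[y0:y1,x0:x1]=m[y0:y1,x0:x1]
    n,l,s,_=cv2.connectedComponentsWithStats(k); 
    return (l==1+np.argmax(s[1:,4])).astype(np.uint8)
def pts(m): return np.argwhere(m)[:,::-1].astype(float)
E
python3 - <<'E'
from h import *
im=imaging.read_camera("top")
for q in [(340,286),(310,296),(299,300),(316,127),(325,148),(270,315),(250,310)]: print(q,cv2.cvtColor(im,cv2.COLOR_RGB2HSV)[q[1],q[0]])
m=mask(im,(5,130,90),(22,255,255),(270,250,390,315)); P=ray("top",pts(m),.02)[:,:2]
c=P.mean(0); u=np.linalg.svd(P-c,full_matrices=False)[2][0]; u*=np.sign(u[1]); v=np.array([-u[1],u[0]])
a=(P-c)@u; b=(P-c)@v
print("handle",c,u,np.degrees(np.arctan2(u[1],u[0])),np.percentile(a,[.5,99.5]),np.percentile(b,[1,99]))
m2=mask(im,(15,90,40),(35,255,200),(290,110,345,165)); (x,y),rad=cv2.minEnclosingCircle(pts(m2).astype(np.float32)); print("wax px",x,y,rad,m2.sum(), ray("top",(x,y),.018), ray("top",(x,y),.03))
print("chalk",ray("top",[(160,191),(300,191.5),(439,191.5)],0))
g=lambda q,z=.005:print(q,ray("top",q,z).round(4))
g((231,270));g((203,298));g((222,327));g((300,300));g((216,133),.044);g((405,146))
cv2.imwrite("pics/c1.png",cv2.resize(im[250:345,190:390][:,:,::-1],None,fx=4,fy=4))
E
```

```text
(340, 286) [ 12 196 117]
(310, 296) [ 13 191 116]
(299, 300) [ 21 202 139]
(316, 127) [ 19 169  80]
(325, 148) [ 19 168  82]
(270, 315) [27 44 58]
(250, 310) [ 23  59 138]
handle [0.47523295 0.06624087] [-0.37626349  0.9265127 ] 112.10242551978413 [-0.07468818  0.07684612] [-0.01101059  0.01118693]
wax px 315.21875 137.21875 18.94002342224121 1031 [[0.74659413 0.09969114 0.018     ]] [[0.74284198 0.09974214 0.03      ]]
chalk [[ 0.65061079  0.38885768  0.        ]
 [ 0.64860849  0.12850657  0.        ]
 [ 0.64755255 -0.13106507  0.        ]]
(231, 270) [[0.503  0.2545 0.005 ]]
(203, 298) [[0.4525 0.3046 0.005 ]]
(222, 327) [[0.4004 0.2695 0.005 ]]
(300, 300) [[0.4479 0.1288 0.005 ]]
(216, 133) [[0.7468 0.2774 0.044 ]]
(405, 146) [[ 0.7333 -0.0685  0.005 ]]
```

View pics/c1.png

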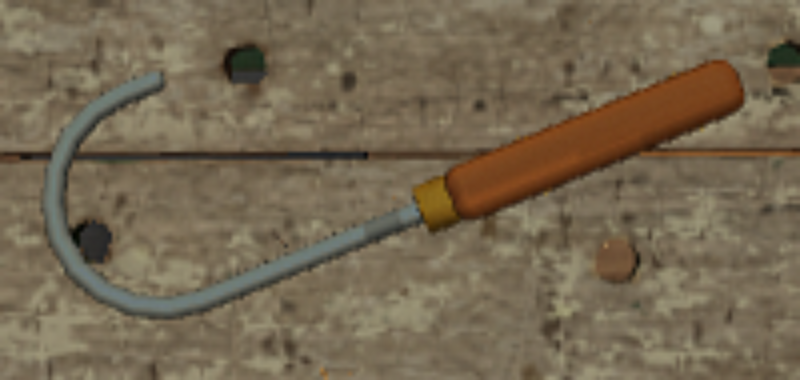

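```bash
cat >> h.py <<'E'
def plan(target,yawz=None):
    s=r.sense(); M=R.from_rotvec(s["tcp_rot"]); A=M.as_matrix()
    print("t",s["clock"],"pos",s["eef_pos"].round(4),"toolx",A[:,0].round(4),"zyaw",np.degrees(np.arctan2(A[1,2],A[0,2])).round(2),"q6",s["joint_pos"][5].round(3),"w",s["grip_width"].round(4),"F",s["contact_force"].round(1))
    d=(np.array(target)-s["eef_pos"])
    print("shift now, units of 50mm, tool axes:",(A.T@d/.05).round(3))
    if yawz is not None:
        f=np.radians(yawz); z=np.array([np.cos(f),np.sin(f),0]); x=np.array([0,0,-1.]); B=np.c_[x,np.cross(z,x),z]
        print("turn rotvec units of 5deg",(np.degrees((M.inv()*R.from_matrix(B)).as_rotvec())/5).round(3), "then shift",(B.T@d/.05).round(3))
E
python3 - <<'E'
from h import *
plan((.4655,.0885,.12),22.1);plan((.4655,.0885,.12),202.1)
E
```

```text
Traceback (most recent call last):
  File "h.py", line 20, in plan
    print("t",s["clock"],"pos",s["eef_pos"].round(4),"toolx",A[:,0].round(4),"zyaw",np.degrees(np.arctan2(A[1,2],A[0,2])).round(2),"q6",s["joint_pos"][5].round(3),"w",s["grip_width"].round(4),"F",s["contact_force"].round(1))
                                                                                                                                                                       ^^^^^^^^^^^^^^^^^^^^^
AttributeError: 'float' object has no attribute 'round'
```

```bash
sed -i 's/s\["grip_width"\].round(4)/round(s["grip_width"],4)/; s/s\["clock"\]/round(s["clock"],2)/' h.py
python3 - <<'E'
from h import *
plan((.4655,.0885,.12),22.1);plan((.4655,.0885,.12),202.1)
E
```

```text
t 0.15 pos [ 0.253  -0.516   0.2526] toolx [-5.0e-04  1.3e-03 -1.0e+00] zyaw -63.89 q6 -0.121 w 0.0857 F [-0.2 -0.7 -0.3]
shift now, units of 50mm, tool axes: [ 2.667  9.137 -8.981]
turn rotvec units of 5deg [-1.7197e+01 -1.1000e-02 -1.4000e-02] then shift [2.653 9.602 8.487]
t 0.15 pos [ 0.253  -0.516   0.2526] toolx [-5.0e-04  1.3e-03 -1.0e+00] zyaw -63.89 q6 -0.121 w 0.0857 F [-0.2 -0.7 -0.3]
shift now, units of 50mm, tool axes: [ 2.667  9.137 -8.981]
turn rotvec units of 5deg [ 1.8803e+01 -1.4000e-02  1.2000e-02] then shift [ 2.653 -9.602 -8.487]
```

jog_arm --deltas '[[[-1,0,0],[0,0,0],85],[[-1,0,0],[0,0,0],85],[[-1,0,0],[0,0,0],85],[[-1,0,0],[0,0,0],85],[[-1,0,0],[0,0,0],85],[[-1,0,0],[0,0,0],85],[[-1,0,0],[0,0,0],85],[[-1,0,0],[0,0,0],85],[[-1,0,0],[0,0,0],85],[[-1,0,0],[0,0,0],85],[[-1,0,0],[0,0,0],85],[[-1,0,0],[0,0,0],85],[[-1,0,0],[0,0,0],85],[[-1,0,0],[0,0,0],85],[[-1,0,0],[0,0,0],85],[[-1,0,0],[0,0,0],85],[[-1,0,0],[0,0,0],85],[[-0.2,0,0],[0,0,0],85]]'

```text
clock: 1.95
eef_pos: [0.253, -0.5161, 0.253]
tcp_rot: [-0.303, 1.55, 0.304]
contact_force: [-0.3, 0.4, 0.2]
grip_width: 0.0851
```

jog_arm --deltas '[[[0,0,0],[0.1,0.6,0.53],60],[[0,0,0],[0.1,0.6,0.53],60],[[0,0,0],[0.1,0.6,0.53],60],[[0,0,0],[0.1,0.6,0.53],60],[[0,0,0],[0.1,0.6,0.53],60],[[0,0,0],[0.1,0.6,0.53],60],[[0,0,0],[0.1,0.6,0.53],60],[[0,0,0],[0.1,0.6,0.53],60],[[0,0,0],[0.1,0.6,0.53],60],[[0,0,0],[0.1,0.6,0.53],60],[[0,0,0],[0.1,0.6,0.53],60],[[0,0,0],[0.1,0.6,0.53],60],[[0,0,0],[0.1,0.6,0.53],60],[[0,0,0],[0.1,0.6,0.53],60],[[0,0,0],[0.1,0.6,0.53],60],[[0,0,0],[0.1,0.6,0.53],60],[[0,0,0],[0,0,0],60],[[0,0,0],[0,0,0],60]]'

```text
clock: 3.75
eef_pos: [0.4649, 0.0885, 0.1729]
tcp_rot: [-0.305, 1.551, 0.304]
contact_force: [0.7, 0.6, 0.1]
grip_width: 0.0604
```

```bash
python3 - <<'E'
from h import *
plan((.4655,.0885,.027),22.1)
E
```

```text
t 3.75 pos [0.4649 0.0885 0.1729] toolx [-1.1e-03 -8.0e-04 -1.0e+00] zyaw 22.21 q6 -0.346 w 0.0604 F [0.7 0.6 0.1]
shift now, units of 50mm, tool axes: [ 2.919 -0.004  0.015]
turn rotvec units of 5deg [ 0.022 -0.015  0.003] then shift [ 2.919 -0.004  0.011]
```

jog_arm --deltas '[[[0,0,0],[0.5,0,0],60],[[0,0,0],[0.6,0,0],60],[[0,0,0],[0.6,0,0],60],[[0,0,0],[0.5,0,0],60],[[0,0,0],[0.4,0,0],60],[[0,0,0],[0.3,0,0],60],[[0,0,0],[0,0,0],60],[[0,0,0],[0,0,0],10],[[0,0,0],[0,0,0],10],[[0,0,0],[0,0,0],10],[[0,0,0],[0,0,0],10],[[0,0,0],[0,0,0],10],[[0,0,0],[0,0,0],10],[[0,0,0],[0,0,0],10]]' --grip_force 90

```text
clock: 5.15
eef_pos: [0.4659, 0.0875, 0.0296]
tcp_rot: [-0.304, 1.547, 0.302]
contact_force: [-0.8, -2.3, 6.3]
grip_width: 0.0244
```

jog_arm --deltas '[[[0,0,0],[-0.2,0,0],10],[[0,0,0],[-0.3,0,0],10],[[0,0,0],[-0.4,0,0],10],[[0,0,0],[-0.4,0,0],10],[[0,0,0],[-0.4,0,0],10],[[0,0,0],[-0.3,0,0],10],[[0,0,0],[0,0,0],10],[[0,0,0],[0,0,0],10],[[0,0,0],[0,0,0],10]]'

```text
clock: 6.05
eef_pos: [0.4644, 0.088, 0.1275]
tcp_rot: [-0.303, 1.551, 0.303]
contact_force: [-1.0, 0.1, -2.5]
grip_width: 0.0245
```

```bash
python3 - <<'E'
from h import *
plan((.4655,.0885,.13),22.1)
cv2.imwrite("pics/s2.png",imaging.read_camera("scene")[:,:,::-1])
E
```

```text
t 6.05 pos [0.4644 0.088  0.1275] toolx [-1.7e-03 -1.0e-04 -1.0e+00] zyaw 22.12 q6 -0.346 w 0.0245 F [-1.   0.1 -2.5]
shift now, units of 50mm, tool axes: [-0.049  0.001  0.025]
turn rotvec units of 5deg [ 0.003 -0.019 -0.006] then shift [-0.049  0.001  0.025]
```

View pics/s2.png

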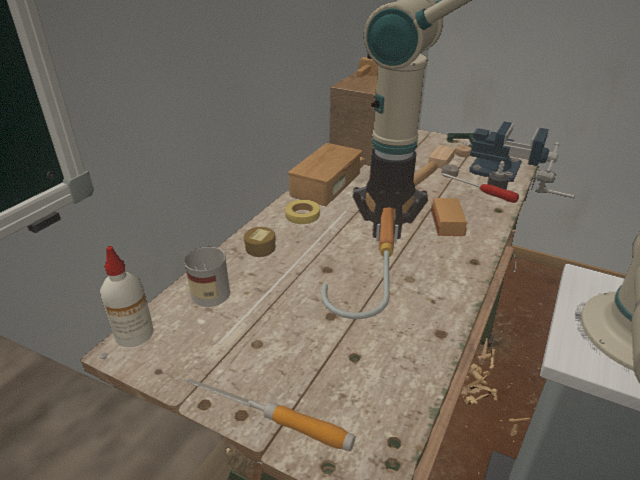

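The hook is held at the handle and hangs roughly level. Now I turn it to point away from the robot.

jog_arm --deltas '[[[1,0,0],[0,0,0],10],[[1,0,0],[0,0,0],10],[[1,0,0],[0,0,0],10],[[1,0,0],[0,0,0],10],[[1,0,0],[0,0,0],10],[[1,0,0],[0,0,0],10],[[1,0,0],[0,0,0],10],[[1,0,0],[0,0,0],10],[[1,0,0],[0,0,0],10],[[1,0,0],[0,0,0],10],[[1,0,0],[0,0,0],10],[[1,0,0],[0,0,0],10],[[1,0,0],[0,0,0],10],[[1,0,0],[0,0,0],10],[[1,0,0],[0,0,0],10],[[1,0,0],[0,0,0],10],[[1,0,0],[0,0,0],10],[[1,0,0],[0,0,0],10],[[1,0,0],[0,0,0],10],[[1,0,0],[0,0,0],10]]'

```text
clock: 8.1
eef_pos: [0.4645, 0.088, 0.1272]
tcp_rot: [1.054, 1.302, -1.056]
contact_force: [-0.3, 0.2, -1.7]
grip_width: 0.0246
```

jog_arm --deltas '[[[1,0,0],[0,0,0],10],[[1,0,0],[0,0,0],10],[[0.42,0,0],[0,0,0],10],[[0,0,0],[0,0,0],10],[[0,0,0],[0,0,0],10]]'

```text
clock: 8.6
eef_pos: [0.4648, 0.088, 0.1276]
tcp_rot: [1.208, 1.211, -1.21]
contact_force: [-0.5, -0.1, -1.2]
grip_width: 0.0248
```

```bash
python3 - <<'E'
from h import *
plan((.586,.15,.1275),-90)
E
```

```text
t 8.6 pos [0.4648 0.088  0.1276] toolx [-1.5e-03 -1.0e-04 -1.0e+00] zyaw -89.94 q6 1.61 w 0.0248 F [-0.5 -0.1 -1.2]
shift now, units of 50mm, tool axes: [-1.000e-03  2.425e+00 -1.238e+00]
turn rotvec units of 5deg [0.012 0.001 0.017] then shift [ 0.003  2.424 -1.24 ]
```

jog_arm --deltas '[[[0,0,0],[0,0.2,-0.1],10],[[0,0,0],[0,0.4,-0.2],10],[[0,0,0],[0,0.5,-0.26],10],[[0,0,0],[0,0.5,-0.26],10],[[0,0,0],[0,0.4,-0.2],10],[[0,0,0],[0,0.3,-0.15],10],[[0,0,0],[0,0.12,-0.07],10],[[0,0,0],[0,0,0],10],[[0,0,0],[0,0,0],10]]'

```text
clock: 9.5
eef_pos: [0.5853, 0.1498, 0.1279]
tcp_rot: [1.208, 1.21, -1.21]
contact_force: [-0.7, 0.2, -1.8]
grip_width: 0.0247
```

```bash
python3 - <<'E'
from h import *
plan((.586,.15,.1275),-90)
t=imaging.read_camera("top")[:,:,::-1]; s=imaging.read_camera("scene")[:,:,::-1]
a=cv2.resize(t[60:260,180:380],None,fx=2,fy=2); b=cv2.resize(s[180:340,180:380],None,fx=2,fy=2)
cv2.imwrite("pics/c3.png",np.hstack([a,cv2.copyMakeBorder(b,0,80,0,0,cv2.BORDER_CONSTANT)]))
E
```

```text
t 9.5 pos [0.5853 0.1498 0.1279] toolx [-1.7e-03 -5.0e-04 -1.0e+00] zyaw -89.97 q6 1.706 w 0.0247 F [-0.7  0.2 -1.8]
shift now, units of 50mm, tool axes: [ 0.007  0.013 -0.003]
turn rotvec units of 5deg [0.006 0.006 0.02 ] then shift [ 0.008  0.013 -0.003]
```

View pics/c3.png

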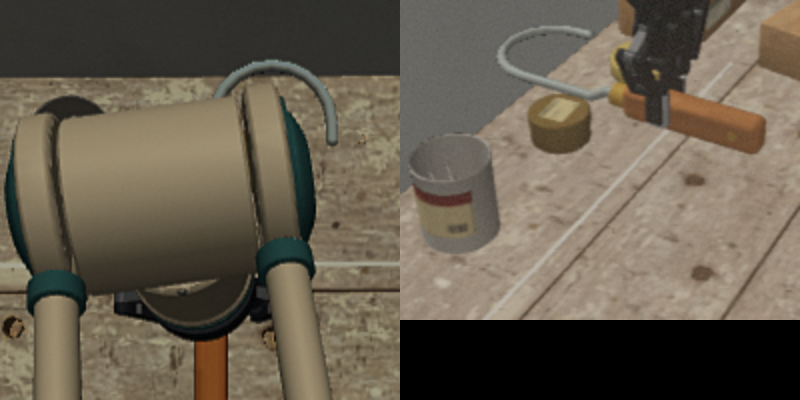

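The crop shows the loop ahead of the arm. In full-frame pixels the loop tip is at top (346.5,131) / scene (276,197.5), and the apex at top (314,90). The tin and nail tin are untouched.

```bash
python3 - <<'E'
from h import *
def tri(a,b):
    A=[];B=[]
    for n,px in(("top",a),("scene",b)):
        o=imaging.camera_params(n)["xyz"]; d=ray(n,px,0)[0]-o; d/=np.linalg.norm(d); Q=np.eye(3)-np.outer(d,d); A.append(Q);B.append(Q@o)
    X=np.linalg.lstsq(np.vstack(A),np.hstack(B),rcond=None)[0]; return X.round(4),proj("top",X).round(1),proj("scene",X).round(1)
print("tip",tri((346.5,131),(276,197.5)),"expect .730,.050")
for z in(.095,.105,.115): print(z,"apex outer",ray("top",(314,90),z).round(4),"right edge",ray("top",(348.5,120),z)[0,1].round(4),"left", ray("top",(286.5,110),z)[0,1].round(4))
print("apex exp",.585+.215,.10)
im=imaging.read_camera("scene")
m=mask(im,(15,90,40),(35,255,220),(238,222,282,262)); p=pts(m)
print("wax scene bbox",p.min(0),p.max(0),"pred",[proj("scene",[(.746+.0335*np.cos(a),.0997+.0335*np.sin(a),z) for a in np.linspace(0,6.28,60) for z in(0,.036)]).__getattribute__(f)(0).round(1) for f in("min","max")])
E
```

```text
tip (array([0.7305, 0.0478, 0.1033]), array([[346.5, 130.9]]), array([[276.1, 197.5]])) expect .730,.050
0.095 apex outer [[0.8048 0.1017 0.095 ]] right edge 0.0436 left 0.1484
0.105 apex outer [[0.8007 0.1017 0.105 ]] right edge 0.0443 left 0.1478
0.115 apex outer [[0.7965 0.1017 0.115 ]] right edge 0.0451 left 0.1473
apex exp 0.7999999999999999 0.1
wax scene bbox [244. 227.] [274. 256.] pred [array([242.5, 225.6]), array([275.1, 257. ])]
```

jog_arm --deltas '[[[0,0,0],[0.1,0.02,-0.01],10],[[0,0,0],[0.2,0.02,-0.01],10],[[0,0,0],[0.25,0,0],10],[[0,0,0],[0.25,0,0],10],[[0,0,0],[0.25,0,0],10],[[0,0,0],[0.25,0,0],10],[[0,0,0],[0.2,0,0],10],[[0,0,0],[0.2,0,0],10],[[0,0,0],[0.1,0,0],10],[[0,0,0],[0.08,0,0],10],[[0,0,0],[0,0,0],10],[[0,0,0],[0,0,0],10],[[0,0,0],[0,0,0],10]]'

```text
clock: 10.95
eef_pos: [0.5886, 0.1511, 0.0349]
tcp_rot: [1.21, 1.208, -1.208]
contact_force: [0.1, -0.5, -1.1]
grip_width: 0.0246
```

```bash
python3 - <<'E'
from h import *
plan((.43,.15,.034),-90)
t=imaging.read_camera("top")[:,:,::-1]; s=imaging.read_camera("scene")[:,:,::-1]
a=cv2.resize(t[60:260,180:380],None,fx=2,fy=2); b=cv2.resize(s[180:340,180:380],None,fx=2,fy=2)
cv2.imwrite("pics/c4.png",np.hstack([a,cv2.copyMakeBorder(b,0,80,0,0,cv2.BORDER_CONSTANT)]))
E
```

```text
t 10.95 pos [0.5886 0.1511 0.0349] toolx [ 1.3e-03  1.0e-04 -1.0e+00] zyaw -89.99 q6 1.707 w 0.0246 F [ 0.1 -0.5 -1.1]
shift now, units of 50mm, tool axes: [ 0.013 -3.173  0.021]
turn rotvec units of 5deg [ 0.002 -0.002 -0.014] then shift [ 0.017 -3.173  0.021]
```

View pics/c4.png

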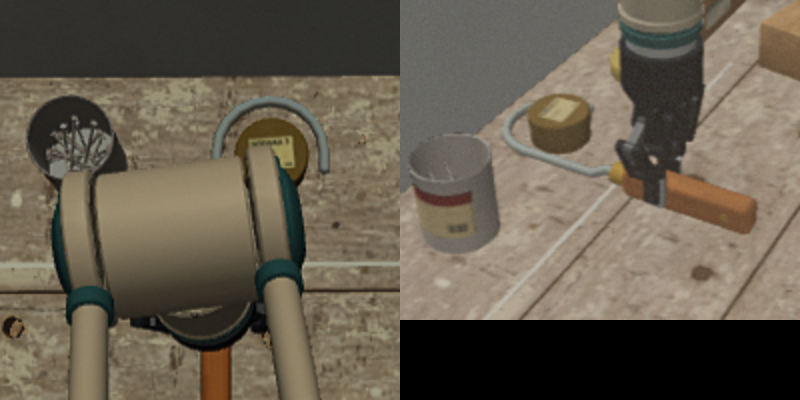

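The loop sits low around the back of the tin, which hasn't moved. Dragging now.

jog_arm --deltas '[[[0,0,0],[0,-0.08,0],10],[[0,0,0],[0,-0.1,0],10],[[0,0,0],[0,-0.1,0],10],[[0,0,0],[0,-0.1,0],10],[[0,0,0],[0,-0.15,0],10],[[0,0,0],[0,-0.2,0],10],[[0,0,0],[0,-0.2,0],10],[[0,0,0],[0,-0.2,0],10],[[0,0,0],[0,-0.2,0],10],[[0,0,0],[0,-0.2,0],10],[[0,0,0],[0,-0.2,0],10],[[0,0,0],[0,-0.2,0],10],[[0,0,0],[0,-0.2,0],10],[[0,0,0],[0,-0.2,0],10],[[0,0,0],[0,-0.2,0],10],[[0,0,0],[0,-0.2,0],10],[[0,0,0],[0,-0.2,0],10],[[0,0,0],[0,-0.15,0],10],[[0,0,0],[0,-0.1,0],10],[[0,0,0],[0,-0.1,0],10]]'

```text
clock: 13.05
eef_pos: [0.424, 0.151, 0.0344]
tcp_rot: [1.209, 1.209, -1.209]
contact_force: [1.2, -0.1, -1.6]
grip_width: 0.0245
```

jog_arm --deltas '[[[0,0,0],[0,-0.05,0],10],[[0,0,0],[0,-0.03,0],10],[[0,0,0],[0,0,0],10],[[0,0,0],[0,0,0],10],[[0,0,0],[0,0,0],10]]'

```text
clock: 13.55
eef_pos: [0.4201, 0.1509, 0.0342]
tcp_rot: [1.209, 1.21, -1.21]
contact_force: [-0.2, -1.3, -2.0]
grip_width: 0.0243
```

```bash
python3 - <<'E'
from h import *
plan((.43,.15,.034),-90)
t=imaging.read_camera("top")[:,:,::-1]; s=imaging.read_camera("scene")[:,:,::-1]
a=cv2.resize(t[100:300,180:380],None,fx=2,fy=2); b=cv2.resize(s[180:380,200:400],None,fx=2,fy=2)
cv2.imwrite("pics/c5.png",np.hstack([a,b]))
E
```

```text
t 13.55 pos [0.4201 0.1509 0.0342] toolx [-6.e-04 -2.e-04 -1.e+00] zyaw -90.0 q6 1.76 w 0.0243 F [-0.2 -1.3 -2. ]
shift now, units of 50mm, tool axes: [0.003 0.198 0.018]
turn rotvec units of 5deg [0.001 0.002 0.006] then shift [0.003 0.198 0.018]
```

View pics/c5.png

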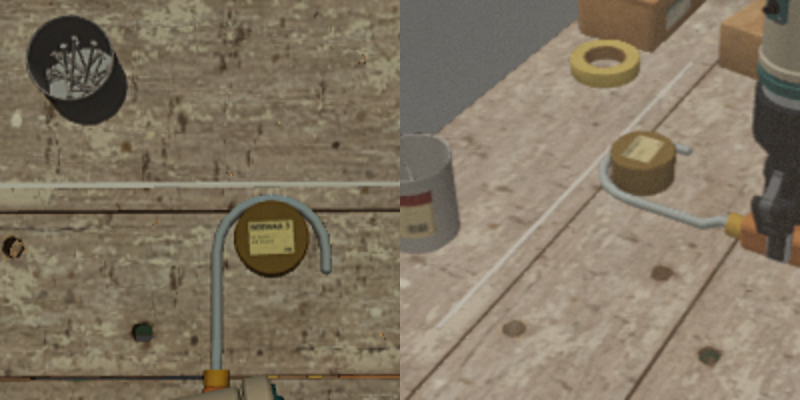

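The tin is in the loop, with its centre at top px (315.5,218) and the chalk line at row 192. Next I centre the loop, lift it, carry it left and lay it down.

jog_arm --deltas '[[[0,0,0],[0,0.05,0],10],[[0,0,0],[0,0.08,0],10],[[0,0,0],[0,0.07,0],10],[[0,0,0],[0,0,0],10],[[0,0,0],[0,0,0],10],[[0,0,0],[-0.1,0,0],10],[[0,0,0],[-0.2,0,0],10],[[0,0,0],[-0.3,0,0],10],[[0,0,0],[-0.4,0,0],10],[[0,0,0],[-0.4,0,0],10],[[0,0,0],[-0.3,0,0],10],[[0,0,0],[-0.1,0,0],10],[[0,0,0],[0,0,0],10],[[0,0,0],[0,0,0],10]]'

```text
clock: 15.05
eef_pos: [0.4296, 0.1509, 0.124]
tcp_rot: [1.208, 1.21, -1.21]
contact_force: [0.0, 0.3, -2.5]
grip_width: 0.0245
```

```bash
python3 - <<'E'
from h import *
plan((.41,.275,.125),-90)
im=imaging.read_camera("scene")
m=mask(im,(15,90,40),(35,255,220),(290,230,350,285)); p=pts(m); print(p.min(0),p.max(0))
print([getattr(proj("scene",[(.60+.0335*np.cos(a),.10+.0335*np.sin(a),z) for a in np.linspace(0,6.28,60) for z in(0,.036)]),f)(0).round(1) for f in("min","max")])
print(ray("top",(315.5,218),.03))
E
```

```text
t 15.05 pos [0.4296 0.1509 0.124 ] toolx [-8.e-04 -2.e-04 -1.e+00] zyaw -89.98 q6 1.755 w 0.0245 F [ 0.   0.3 -2.5]
shift now, units of 50mm, tool axes: [-0.021 -0.392 -2.483]
turn rotvec units of 5deg [0.003 0.003 0.009] then shift [-0.02  -0.393 -2.483]
[305. 246.] [337. 277.]
[array([302.3, 243.6]), array([335.5, 277.3])]
[[0.59441616 0.09999042 0.03      ]]
```

jog_arm --deltas '[[[0,0,0],[0,-0.02,-0.1],10],[[0,0,0],[0,-0.05,-0.3],10],[[0,0,0],[0,-0.07,-0.4],10],[[0,0,0],[0,-0.07,-0.5],10],[[0,0,0],[0,-0.07,-0.5],10],[[0,0,0],[0,-0.07,-0.4],10],[[0,0,0],[0,-0.05,-0.2],10],[[0,0,0],[0,0,-0.08],10],[[0,0,0],[0,0,0],10],[[0,0,0],[0.2,0,0],10],[[0,0,0],[0.3,0,0],10],[[0,0,0],[0.3,0,0],10],[[0,0,0],[0.3,0,0],10],[[0,0,0],[0.3,0,0],10],[[0,0,0],[0.2,0,0],10],[[0,0,0],[0.1,0,0],10],[[0,0,0],[0.1,0,0],10],[[0,0,0],[0.06,0,0],10],[[0,0,0],[0,0,0],10],[[0,0,0],[0,0,0],10]]'

```text
clock: 17.1
eef_pos: [0.4104, 0.2751, 0.0316]
tcp_rot: [1.209, 1.209, -1.208]
contact_force: [-0.0, -0.1, -2.6]
grip_width: 0.0247
```

jog_arm --deltas '[[[0,0,0],[0.02,0,0],10],[[0,0,0],[0.02,0,0],10],[[0,0,0],[0.02,0,0],10],[[0,0,0],[0,0,0],10],[[0,0,0],[0,0,0],10]]'

```text
clock: 17.6
eef_pos: [0.4104, 0.2751, 0.0296]
tcp_rot: [1.21, 1.209, -1.208]
contact_force: [-1.4, -0.1, 8.9]
grip_width: 0.0246
```

jog_arm --deltas '[[[0,0,0],[0,0,0],35],[[0,0,0],[0,0,0],45],[[0,0,0],[0,0,0],60],[[0,0,0],[0,0,0],60],[[0,0,0],[0,0,0],60],[[0,0,0],[0,0,0],60],[[0,0,0],[-0.1,0,0],60],[[0,0,0],[-0.3,0,0],60],[[0,0,0],[-0.5,0,0],60],[[0,0,0],[-0.6,0,0],60],[[0,0,0],[-0.6,0,0],60],[[0,0,0],[-0.6,0,0],60],[[0,0,0],[-0.4,0,0],60],[[0,0,0],[0,0,0],60],[[0,0,0],[0,0,0],60]]'

```text
clock: 19.1
eef_pos: [0.4099, 0.2748, 0.1833]
tcp_rot: [1.209, 1.209, -1.209]
contact_force: [0.2, -0.3, -1.5]
grip_width: 0.0598
```

```bash
python3 - <<'E'
from h import *
plan((.41,.275,.125),-90)
t=imaging.read_camera("top"); s=imaging.read_camera("scene")
m=mask(t,(15,90,40),(35,255,200),(290,190,345,245)); (x,y),q=cv2.minEnclosingCircle(pts(m).astype(np.float32)); print("tin",x,y,q,ray("top",(x,y),.018))
cv2.imwrite("pics/c6.png",np.hstack([t[100:400,120:420],s[130:430,200:500]])[:,:,::-1])
E
```

```text
t 19.1 pos [0.4099 0.2748 0.1833] toolx [ 3.e-04  1.e-04 -1.e+00] zyaw -89.98 q6 2.02 w 0.0598 F [ 0.2 -0.3 -1.5]
shift now, units of 50mm, tool axes: [ 1.165  0.002 -0.003]
turn rotvec units of 5deg [ 0.003 -0.001 -0.004] then shift [ 1.165  0.002 -0.003]
tin 316.1309814453125 218.6512908935547 19.72322654724121 [[0.59491018 0.09880237 0.018     ]]
```

View pics/c6.png

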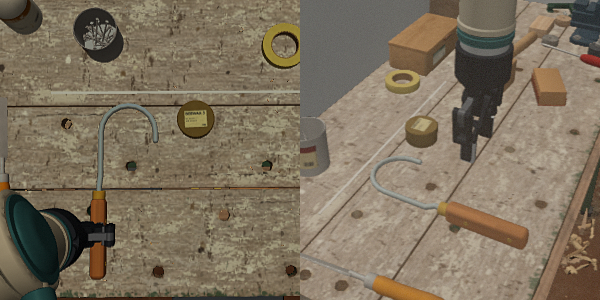

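The hook lies flat and released, with its loop clear of the tin by about 35 px. The tin is upright at (0.595, 0.099), the line is at x = 0.649, and the nail tin still stands at about (217,134).

```bash
python3 -c "
from workcell import ticket; print(ticket.hand_in())"
```

```text
the job is handed in; nothing more can be done
None
```

I picked up the hook, lowered its loop round the wax tin and dragged the tin over the chalk line. I then lifted the hook off, laid it down to the left and let go, and handed the job in at about 19 s of the 48 s. No verdict is reported.

- **Wax tin:** the last pictures put its centre at about (0.595, 0.099), roughly 54 mm on the near side of the line (x ≈ 0.649). The rule asks for at least 32 mm. It stands upright.
- **Hook:** it looks flat on the bench, released, with the tin about 176 mm to the right of its grip point. That is well outside the loop, and nothing touches the tin.
- **Nail tin:** it showed no visible movement, going by picture position read by eye rather than a measured position.
- **Disagreements:** none of the checks failed. The two camera views agreed to about 2–3 pixels on the tin's position. The measured tip of the hook was within about 3 mm of where it should have been before I lowered it.

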